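# Hook the jam jar out from under the worktop shelf

## Task

The jam jar has been pushed back under the low worktop shelf, where the gripper does not fit. Take the wooden-handled hook, reach its crook behind the jar while the jar is still under the shelf, and draw the jar along the worktop until it stands upright wholly out in front of the shelf; then unhook it and lay the hook flat on the worktop clear of the jar (their edges a few centimetres apart or more). Move the jar only with the hook, never with the gripper or arm, do not tip it over, and leave the tin and the salt shaker standing where they are.

Things in the scene. Friction and masses are not known exactly. Their poses are not given: they have to be found in the camera images.
- shelf_front (a point): Fixed low shelf on the worktop: pale wood board 460 mm wide (y), 210 deep (x), underside 112 mm and top 128 mm up, on 12 mm steel legs 14 mm in from its front and back edges at y = -222 and 222 mm; open in front, canisters along its back. Point: middle of the front edge at worktop height; x runs away from the robot under the board, y to the left. Turned by up to 0.06 rad.
- hook_handle (a point): Hook tool, 0.11 kg, lying flat: wooden handle 150 mm long (tool's x), 22 wide (y), 28 high. Point: handle's centre, 14 mm up. An 8 mm steel rod runs on along +x and bends square to +y at x = 250 mm, in one flat plane 14 mm above the handle's underside: it is used as it lies, not turned over. Balance point about 45 mm ahead (+x).
- hook_crook (a point): Middle of the hook's crook: x = 250, y = 42 mm from the handle's centre, same axes. The 8 mm cross-bar runs along tool y, centre line from y = 14 to 64 mm at x = 250; a short lip bends back at 45 degrees to its end at x = 230, y = 83 mm. A jar drawn by the hook seats with its centre about 38 mm from here, towards the handle.
- jar_center (a point): Jam jar, glass with red contents and white lid, the taller and narrower of the two things under the shelf: round, 68 mm in diameter, 84 mm high, loose. Point: its centre, 42 mm above its base. At the start it is 50 to 70 mm behind the shelf's front edge, in the left or the right half.
- tin_center (a point): Short wide food tin, round, 75 mm in diameter, 58 mm high, loose, under the other half of the shelf, about 210 mm from the jar (centres). To the right (-y) of the jar and of the tin at least 110 mm of width is free. Point: its centre, 29 mm above its base. Leave it alone.
- salt_center (a point): Salt shaker, 44 mm in diameter, 90 mm high, loose, standing on the worktop to the left, in front of the shelf. Point: its centre, 45 mm above its base. Leave it alone.
Mind the look-alikes: they are no part of the job. Leave any pink look-alike of the part that bears jar_center alone.

How it is judged:
On the way, in this order (a step that is already met when the one before it is completed fails the run):
1. the hook's crook lies behind the jar, in line with it, while the jar is still under the shelf (x of jar_center in the frame of hook_crook between -0.1 and -0.028 m and y of jar_center in the frame of hook_crook between -0.03 and 0.04 m and height (world z) of hook_crook below 0.1 m and x of jar_center in the frame of shelf_front above 0.02 m), for 0.1 s.
2. the jar stands upright wholly in front of the shelf (x of jar_center in the frame of shelf_front below -0.036 m and angle between jar_center's own z axis and vertical below 0.15 rad), for 0.1 s.
At the end, for the whole second after the job is handed in: Jar upright (0.1 rad) on the worktop, its centre 36 to 300 mm in front of the shelf edge; hook flat on the worktop, not touching the jar, its crook's middle over 90 mm from the jar's centre; both at rest; tin and salt shaker within 20 mm of their starts (x of jar_center in the frame of shelf_front between -0.3 and -0.036 m and angle between each of jar_center, hook_handle's own z axis and vertical below 0.1 rad and height (world z) of jar_center between 0.03 and 0.06 m and height (world z) of hook_handle between 0.005 and 0.022 m and horizontal distance between jar_center and hook_crook above 0.09 m and contact force between hook and jam_jar below 0.05 N and linear speed of each of jam_jar, hook below 0.02 m/s and distance of each of tin_center, salt_center from where it was at the start of the episode below 0.02 m).
It fails at once if the gripper or arm touches the jar (contact force between any of the fingers, the arm and jam_jar above 0.5 N).
It fails at once if the jar is tipped over (angle between jar_center's own z axis and vertical above 0.5 rad).
It fails at once if the jar is lifted off the worktop (height (world z) of jar_center above 0.08 m).
It fails at once if the tin or the salt shaker is pushed away (distance of any of tin_center, salt_center from where it was at the start of the episode above 0.03 m).
It also fails if it takes over 61 s, if anything falls off the work surface, if the arm or the gripper's body presses on something with over 40 N, if the wrist force passes 120 N, or if a joint passes its speed limit or range.

## Robot

A 7-joint arm with a two-finger parallel gripper is mounted at the origin on a cart in front of the work surface, level with it; the furniture and walls round the work are solid. World frame = base frame: x ahead of the robot, y to its left, z up, the work surface at z = 0. Lengths are in m, angles in rad, forces in N, time in s.
With the tool pointing down it reaches from about 0.4 to 0.75 m from the base axis. Payload 19.5 kg.
Tool frame: the origin (TCP) lies where the fingers leave the gripper's body, on its centre line; the fingertips stand 73 mm ahead of it and the grasp point (between the pads) lies 54 mm ahead of it; x points along the fingers, y is the direction in which the jaws open and shut, and the axes are right-handed (so a half turn about x gives the same grasp; the last joint's range is limited). The gripper opens to 85 mm and grips with 20 to 120 N. Pads are 22 mm wide; open, the fingers measure 114 mm over their backs; the gripper's body (76 mm by 85 mm) begins 54 mm behind the grasp point. The pads swing forward as they close: fully open they stand 13 mm farther back than shut.
Start: joints at [1.12, 0.707, -0.028, 1.485, 0.022, 0.951, -0.075], TCP at [0.229, -0.528, 0.304] pointing down, gripper open.
Joint ranges: [-2.71, 2.71], [-0.32, 2.16], [-1.57, 1.52], [0, 2.45], [-1.46, 4.6], [0, 2.02], [-2.83, 2.83]. Speed limits (rad/s): [1.89, 1.89, 2.57, 2.57, 3.01, 3.01, 3.01].

## Interface

Orientations are given as a rotation vector (axis times angle).
In Python, from plant import robot, optics, job_done gives the robot as it stands. The module is installed in compiled form; this text tells all that it offers.
- The arm moves only by the shell command python3 -m jog 'ROWS' [OPENING] [FORCE]. ROWS is JSON, a list of rows, each an object of numbers: "tx", "ty", "tz": the shift along the world's x, y, z in m; "turn": the turn about the world's z in degrees. In form: [{"tx": .., "ty": .., "tz": .., "turn": ..}, ...]. A call has 1 to 5 rows; each row is the pose to reach, as a shift and turn from the pose commanded when the call began; what a row does not reach only later rows make up. A row lasts 1/8 s, in which the tool goes at most 62.5 mm and 10.7 degrees, less where a joint would pass 70% of its speed; a pose out of reach is approached as far as the arm can. A call with a gripper value outside its range is refused whole. OPENING is the opening, from 0 (shut) to 1 (fully open), set as the call begins (- or left out, the last holds). The fingers move at their own pace and stop on an object; FORCE is the grip in N (left out, the last holds). Time passes only in rows, so rows that repeat a pose let the fingers close. It gives the time, the measured TCP pose, the force and the opening at its end, in the units of the state.
- robot.sense(): the state, without advancing time (a new reading comes with each control period).
- optics.get_image(name): name is "scene" or "top" or "wrist"; returns (picture, depth): 384x512x3 uint8, blue, green, red; 384x512 float32, m along the optical axis (not along the pixel's ray), 0 where there is no reading.
- optics.camera_params(name): a dict with "vfov" (degrees; the focal length in pixels is half the picture's height over the tangent of half this angle, whatever the lens; pixels are square), "cx", "cy" (the principal point, pixels), "view" (4x4, takes a point from world to camera coordinates). Camera axes: x right, y up, looking along -z (the intrinsics and any distortion apply to the point x, -y, -z); pixel columns grow to the right and rows downward; lengths in m; the calibration is good to about 2 mm. A picture is of the moment at which its call begins: read the wrist's pose just before it. camera_params takes no time and is no camera call; for the wrist camera it gives the pose at the moment of the call.
- job_done(): hands the job in, once; it reports no verdict.
The state is a dict: "t": time; "qpos": joint angles; "qvel": joint speeds; "tau": joint torques, N m; "position": TCP position; "ee_rot": TCP orientation; "ft_force": force on the tool from outside, world axes, zero at the start; "moment": the same for the moment, N m; "opening": finger opening in m.
Only numpy, scipy, OpenCV 4.12 (cv2) and the standard library are available. Lean on these libraries where they do the work, as an engineer would, in place of code of your own. Each camera call takes 0.05 s, during which the arm holds its last target.

## Working session

There is one attempt and no reset: what is moved stays moved. The work goes in short steps, Python scripts to look and compute and a shell command to move; the robot and the scene stay as the last step left them, time stands still between calls to the robot, and variables do not carry over. Pictures are saved under pics/ and viewed, and the job is handed in when it is done.

```bash
mkdir -p pics; python3 - <<'E'
from plant import robot, optics
import cv2, numpy as np
s=robot.sense(); print({k:np.round(v,3).tolist() for k,v in s.items()})
for n in ("scene","top"):
    im,d=optics.get_image(n); p=optics.camera_params(n)
    cv2.imwrite(f"pics/{n}0.png",im); np.savez(f"{n}0.npz",im=im,d=d,view=p["view"],vf=p["vfov"],cx=p["cx"],cy=p["cy"])
    print(n,p)
E
```

```text
{'t': 0.0, 'qpos': [1.12, 0.707, -0.028, 1.485, 0.022, 0.951, -0.076], 'qvel': [0.0, 0.0, 0.0, -0.0, 0.0, -0.001, -0.001], 'tau': [-0.001, -88.319, 1.235, -23.616, 0.017, 0.007, 0.0], 'position': [0.228, -0.527, 0.303], 'ee_rot': [1.997, 0.415, -1.997], 'ft_force': [0.126, 0.683, 0.174], 'moment': [0.01, -0.036, 0.038], 'opening': 0.086}
scene {'vfov': 52.08270809152587, 'cx': 256.98438070248085, 'cy': 200.3210837575785, 'view': array([[-0.43015952, -0.9025159 ,  0.02068441,  0.28020196],
       [ 0.63180461, -0.28460838,  0.72098614, -0.3891253 ],
       [-0.64481449,  0.32320756,  0.6926407 , -0.6028051 ],
       [ 0.        ,  0.        ,  0.        ,  1.        ]])}
top {'vfov': 55.35622243874941, 'cx': 258.2129099118505, 'cy': 191.58174144951775, 'view': array([[ 0.01214683, -0.99963644,  0.02407147,  0.01882456],
       [ 0.98767014,  0.01575204,  0.15575483, -0.54657008],
       [-0.15607738,  0.02188274,  0.9875024 , -0.82745399],
       [ 0.        ,  0.        ,  0.        ,  1.        ]])}
```

View pics/scene0.png

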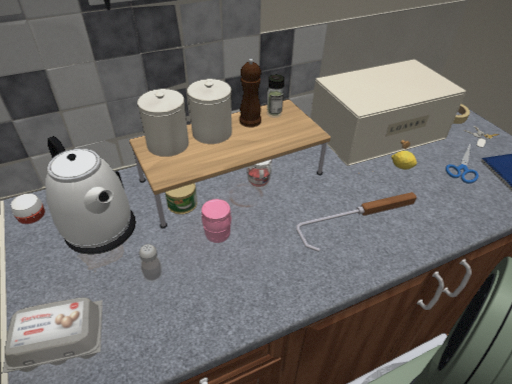

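View pics/top0.png

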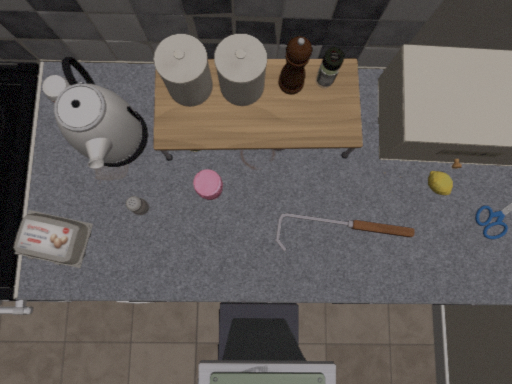

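The scene view shows the tin at (181,197) under the left half of the shelf and a red jar with a white lid at (259,173) under the right half. A pink look-alike stands in front at (216,221), and another red/white-lidded jar is by the kettle at (28,207). The salt shaker is at (150,262). The hook's handle is at (388,204) and its crook at about (305,237). The jar I want is the one under the shelf at (259,173), because only it is glass with red contents and 50–70 mm behind the shelf edge. I'll enlarge that area and measure.

```bash
cat > h.py <<'E'
import numpy as np, cv2
def load(f):
    z=np.load(f); return z
def cloud(z):
    d=z["d"]; f=d.shape[0]/2/np.tan(np.radians(float(z["vf"]))/2)
    v,u=np.mgrid[:d.shape[0],:d.shape[1]]
    P=np.stack([(u-z["cx"])/f*d,-(v-z["cy"])/f*d,-d,np.ones_like(d)],-1)
    W=P@np.linalg.inv(z["view"]).T
    W=W[...,:3]; W[d<=0]=np.nan
    return W
def proj(z,p):
    c=z["view"]@np.r_[p,1]; f=192/np.tan(np.radians(float(z["vf"]))/2)
    return z["cx"]+f*c[0]/-c[2], z["cy"]-f*c[1]/-c[2]
def snap(n,name):
    from plant import optics
    p=optics.camera_params(n); im,d=optics.get_image(n)
    cv2.imwrite(f"pics/{name}.png",im); np.savez(f"{name}.npz",im=im,d=d,view=p["view"],vf=p["vfov"],cx=p["cx"],cy=p["cy"])
    return load(f"{name}.npz")
E
python3 - <<'E'
from h import *
a=load("scene0.npz"); b=load("top0.npz")
crop=cv2.resize(a["im"][130:280,120:320],None,fx=4,fy=4,interpolation=cv2.INTER_CUBIC); cv2.imwrite("pics/c0.png",crop)
A=cloud(a);B=cloud(b)
np.set_printoptions(precision=4,suppress=True)
print("table z",A[300,250],B[270,200])
for nm,(u,v) in dict(jar=(259,178),jarlid=(262,163),tin=(181,197),tintop=(183,190),pink=(216,208),salt=(149,250),handle=(388,204)).items(): print(nm,A[v,u])
for nm,(u,v) in dict(pink=(207,183),salt=(134,204),handle=(382,229),crook=(279,230),corner=(283,216),tip=(284,248)).items(): print(nm,B[v,u])
# shelf top
for nm,W in (("s",A),("t",B)):
    m=(abs(W[...,2]-.128)<.006)&(W[...,0]>.5)&(abs(W[...,1])<.4)
    n,l,st,c=cv2.connectedComponentsWithStats(m.astype(np.uint8))
    k=1+np.argmax(st[1:,4]); P=W[l==k]; r=cv2.minAreaRect(P[:,:2].astype(np.float32)); print(nm,st[k],r,P[:,2].mean()); print(cv2.boxPoints(r))
E
```

```text
table z [ 0.3688  0.1503 -0.0037] [0.3601 0.1629 0.0027]
jar [ 0.6565 -0.0072  0.0404]
jarlid [ 0.6633 -0.0177  0.0806]
tin [0.6561 0.1972 0.0535]
tintop [0.6765 0.1857 0.0545]
pink [0.5609 0.1445 0.0819]
salt [0.502  0.3069 0.0863]
handle [ 0.4573 -0.2646  0.022 ]
pink [0.5576 0.1436 0.0836]
salt [0.5069 0.3034 0.0872]
handle [ 0.4625 -0.2722  0.0272]
crook [ 0.4573 -0.0254  0.0166]
corner [ 0.4911 -0.0348  0.0188]
tip [ 0.4146 -0.0372  0.0194]
s [ 129  100  201   92 7055] ((0.734512448310852, 0.03572326898574829), (0.21345515549182892, 0.4597443640232086), 1.972450852394104) 0.12621393853591797
[[ 0.6199  0.2618]
 [ 0.6358 -0.1977]
 [ 0.8491 -0.1903]
 [ 0.8333  0.2691]]
t [  154    58   209    92 12980] ((0.7344163656234741, 0.03154231607913971), (0.21033400297164917, 0.4607800841331482), 1.9416676759719849) 0.12828215904165893
[[ 0.6215  0.2582]
 [ 0.6371 -0.2023]
 [ 0.8473 -0.1952]
 [ 0.8317  0.2654]]
```

View pics/c0.png

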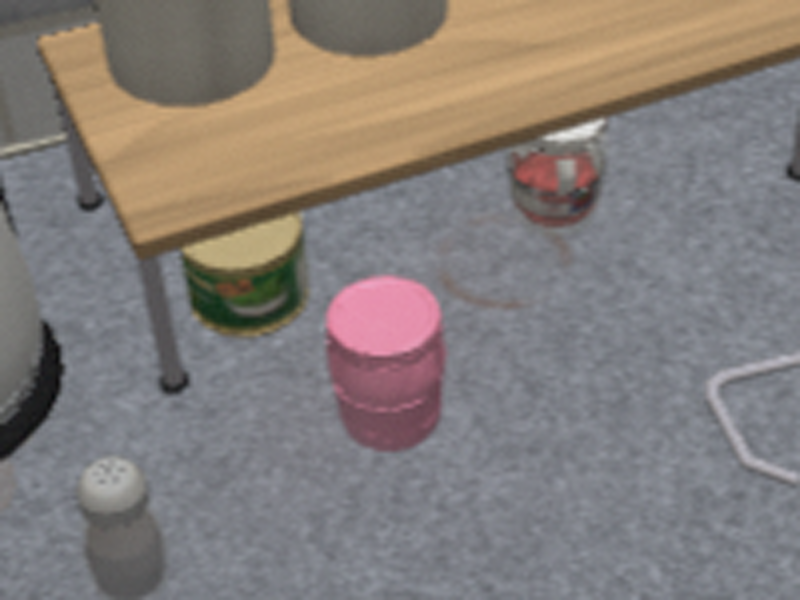

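The crop confirms it: the glass jar with red contents is under the board at (258,175), next to the tin, and the pink one stands in front. Next I fit jar, tin, salt shaker and hook precisely.

```bash
python3 - <<'E'
from h import *
from scipy.optimize import least_squares
from scipy.spatial.transform import Rotation as R
np.set_printoptions(precision=4,suppress=True)
a=load("scene0.npz"); b=load("top0.npz"); A=cloud(a);B=cloud(b)
fit=np.polyfit
# jar etc circle fits
def box(W,x,y,z): return W[(W[...,0]>x[0])&(W[...,0]<x[1])&(W[...,1]>y[0])&(W[...,1]<y[1])&(W[...,2]>z[0])&(W[...,2]<z[1])]
for nm,W,bx,r in (("jar",A,((.63,.74),(-.1,.07),(.012,.07)),.034),("tin",A,((.62,.74),(.13,.25),(.012,.05)),.0375),
   ("saltA",A,((.45,.56),(.26,.35),(.012,.05)),.022),("saltB",B,((.45,.56),(.26,.35),(.06,.1)),.022)):
    P=box(W,*bx); c0=P[:,:2].mean(0)
    s=least_squares(lambda c:np.hypot(P[:,0]-c[0],P[:,1]-c[1])-r,c0+[.02,-.01],loss="soft_l1",f_scale=.002)
    print(nm,len(P),c0,s.x,np.abs(s.fun).mean())
# hook from top: height .01-.05 
for nm,W,zr in (("top",B,(.008,.05)),("scene",A,(.008,.05))):
    m=(W[...,2]>zr[0])&(W[...,2]<zr[1])&(W[...,0]>.35)&(W[...,0]<.54)&(W[...,1]<.03)&(W[...,1]>-.4)
    P=W[m]
    H=P[(P[:,1]<-.2)&(P[:,2]>.018)]
    im=(b if nm=="top" else a)["im"][m][(P[:,1]<-.2)&(P[:,2]>.018)]
    r=cv2.minAreaRect(H[:,:2].astype(np.float32)); print(nm,len(P),len(H),r)
    Rr=P[(P[:,1]>-.17)&(P[:,1]<-.06)&(P[:,0]>.45)]; k=np.polyfit(Rr[:,1],Rr[:,0],1); print(" rod x=k*y+c",k, "ang", np.degrees(np.arctan2(1,k[0])))
    C=P[P[:,1]>-.06]; print(" crook extents",C.min(0),C.max(0))
from plant import robot
s=robot.sense(); M=R.from_rotvec(s["ee_rot"]).as_matrix(); print(M)
E
```

```text
jar 403 [ 0.6632 -0.0077] [ 0.6885 -0.0201] 0.0015397351117301538
tin 359 [0.6618 0.1977] [0.6915 0.191 ] 0.0015715241522079107
saltA 267 [0.4935 0.3139] [0.511  0.3125] 0.0011950984621934028
saltB 211 [0.5086 0.305 ] [0.5121 0.3217] 0.006445864950144835
top 975 582 ((0.46560272574424744, -0.27553415298461914), (0.15067262947559357, 0.02245938591659069), 82.62310791015625)
 rod x=k*y+c [0.1287 0.5009] ang 82.6644472649645
 crook extents [ 0.4098 -0.0592  0.0119] [ 0.4991 -0.0181  0.0226]
scene 943 428 ((0.4650067389011383, -0.2731040418148041), (0.148707315325737, 0.023449266329407692), 82.12484741210938)
 rod x=k*y+c [0.1302 0.4997] ang 82.57944013039902
 crook extents [ 0.4095 -0.0585  0.0101] [ 0.5    -0.0137  0.0186]
[[-0.0004  0.3975 -0.9176]
 [ 0.0009 -0.9176 -0.3975]
 [-1.     -0.001   0.    ]]
```

Measured positions, all consistent with the text:
- **Jar:** (0.6885, -0.020), with the shelf turned about 0.034 rad.
- **Tin:** (0.6915, 0.191), 211 mm from the jar.
- **Salt shaker:** (0.511, 0.3125).
- **Hook:** handle at (0.4655, -0.275), tool x at 82.6°.

I'll grip at the balance point, 45 mm ahead on the handle: (0.471, -0.230).

```bash
python3 -m jog '[{"tx":0.05,"ty":0.06,"tz":-0.02,"turn":10},{"tx":0.09,"ty":0.11,"tz":-0.04,"turn":20},{"tx":0.13,"ty":0.16,"tz":-0.06,"turn":30},{"tx":0.17,"ty":0.21,"tz":-0.08,"turn":40},{"tx":0.21,"ty":0.255,"tz":-0.1,"turn":50}]' 0.6 40 && python3 -m jog '[{"tx":0.0325,"ty":0.0425,"tz":-0.03,"turn":9.2},{"tx":0.0325,"ty":0.0425,"tz":-0.03,"turn":9.2},{"tx":0.0325,"ty":0.0425,"tz":-0.03,"turn":9.2}]'
python3 - <<'E'
from h import *
z=snap("wrist","w1")
E
```

```text
t: 0.72
position: [0.4192, -0.2947, 0.2134]
ee_rot: [1.415, 1.061, -1.415]
ft_force: [1.4, -1.9, 0.0]
opening: 0.0513
t: 1.1
position: [0.4504, -0.2542, 0.184]
ee_rot: [1.304, 1.145, -1.305]
ft_force: [0.5, -0.2, 0.7]
opening: 0.0512
```

View pics/w1.png

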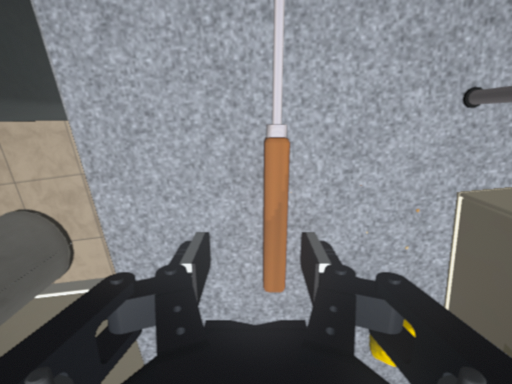

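The wrist view shows the handle (275,140–290) midway between the fingers and aligned with them. The lag still has to settle.

```bash
python3 -m jog '[{},{}]' ; python3 - <<'E'
from h import *
from plant import robot
from scipy.spatial.transform import Rotation as R
np.set_printoptions(precision=4,suppress=True)
s=robot.sense(); M=R.from_rotvec(s["ee_rot"]).as_matrix(); print(s["position"],np.degrees(np.arctan2(M[1,1],M[0,1])),s["qpos"])
z=load("w1.npz"); W=cloud(z)
m=(W[...,2]>.018)&(W[...,2]<.04)&(W[...,1]<-.15)&(W[...,0]>.4)&(W[...,0]<.54)&(W[...,1]>-.37)
m[:, :250]=0; m[:,300:]=0
H=W[m]; print(len(H),cv2.minAreaRect(H[:,:2].astype(np.float32)),H[:,2].max())
E
```

```text
[ 0.4503 -0.2546  0.1842] -7.496070283894074 [ 0.5633  0.8077 -0.2038  1.8259  0.2914  0.5372  0.0384]
4170 ((0.4697360098361969, -0.24911567568778992), (0.20021408796310425, 0.022124433889985085), 82.62113189697266) 0.03061187563121745invalid input
```

```bash
python3 -m jog '[{"tx":0.0215,"ty":0.024,"tz":-0.02,"turn":0},{"tx":0.0215,"ty":0.024,"tz":-0.06,"turn":0},{"tx":0.0215,"ty":0.024,"tz":-0.08,"turn":0},{"tx":0.0215,"ty":0.024,"tz":-0.095,"turn":0},{"tx":0.0215,"ty":0.024,"tz":-0.095,"turn":0}]'
python3 - <<'E'
from h import *
z=snap("wrist","w2")
E
```

```text
t: 1.78
position: [0.4719, -0.2303, 0.0888]
ee_rot: [1.304, 1.145, -1.305]
ft_force: [-0.2, 0.5, 1.1]
opening: 0.0511
```

View pics/w2.png

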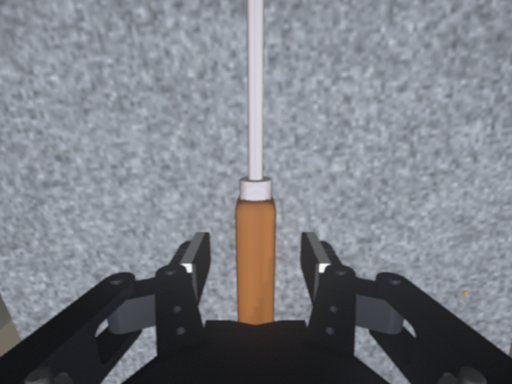

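The handle is centred between the fingers (column 256), so I descend and grip.

```bash
python3 -m jog '[{"tx":0,"ty":0,"tz":-0.008,"turn":0},{"tx":0,"ty":0,"tz":-0.012,"turn":0},{"tx":0,"ty":0,"tz":-0.012,"turn":0}]' && python3 -m jog '[{"tx":0,"ty":0,"tz":0,"turn":0},{"tx":0,"ty":0,"tz":0,"turn":0},{"tx":0,"ty":0,"tz":0,"turn":0},{"tx":0,"ty":0,"tz":0,"turn":0},{"tx":0,"ty":0,"tz":0,"turn":0}]' 0 90 && python3 -m jog '[{"tx":0,"ty":0,"tz":0,"turn":0},{"tx":0,"ty":0,"tz":0.02,"turn":0},{"tx":0,"ty":0,"tz":0.05,"turn":0},{"tx":0,"ty":0,"tz":0.05,"turn":0}]'
python3 - <<'E'
from h import *
z=snap("scene","s3")
E
```

```text
t: 2.2
position: [0.4722, -0.2297, 0.0768]
ee_rot: [1.303, 1.146, -1.304]
ft_force: [0.0, -0.3, 0.0]
opening: 0.0511
t: 2.82
position: [0.4724, -0.2297, 0.0775]
ee_rot: [1.303, 1.145, -1.303]
ft_force: [-1.4, 0.9, 8.4]
opening: 0.0205
t: 3.32
position: [0.4728, -0.2301, 0.1286]
ee_rot: [1.304, 1.143, -1.302]
ft_force: [0.0, -0.2, -2.0]
opening: 0.0208
```

View pics/s3.png

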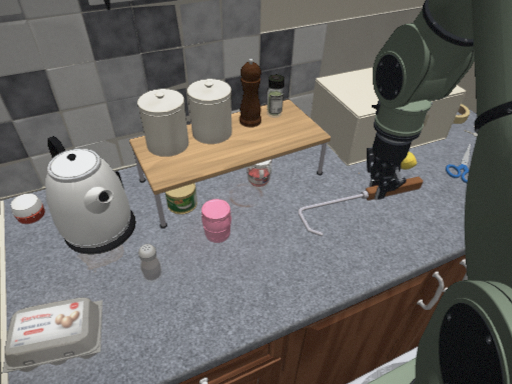

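The hook is gripped and lifted level; the rod reaches from (365,195) to the crook at (305,225). I back away from the shelf before swinging the crook round, so that it does not sweep into the legs.

```bash
python3 -m jog '[{"tx":-0.036,"ty":0.03,"tz":0,"turn":-8},{"tx":-0.072,"ty":0.061,"tz":0,"turn":-18},{"tx":-0.072,"ty":0.061,"tz":0,"turn":-28},{"tx":-0.072,"ty":0.061,"tz":0,"turn":-38},{"tx":-0.072,"ty":0.061,"tz":0,"turn":-48}]' && python3 -m jog '[{"tx":0,"ty":0,"tz":0,"turn":-10},{"tx":0,"ty":0,"tz":0,"turn":-20},{"tx":0,"ty":0,"tz":0,"turn":-30},{"tx":0,"ty":0,"tz":0,"turn":-33},{"tx":0,"ty":0,"tz":0,"turn":-33}]'
python3 - <<'E'
from h import *
from plant import robot
from scipy.spatial.transform import Rotation as R
np.set_printoptions(precision=4,suppress=True)
z=snap("wrist","w4"); t=snap("top","t4")
s=robot.sense(); M=R.from_rotvec(s["ee_rot"]).as_matrix(); print(s["position"],np.degrees(np.arctan2(M[1,1],M[0,1])),s["qpos"])
W=cloud(z); p=s["position"]
m=(W[...,2]>.03)&(W[...,2]<.1)&(W[...,0]>p[0]+.05)&(W[...,0]<.63)&(abs(W[...,1]-p[1]-.02)<.1)
P=W[m]; print(len(P)); 
for lo in np.arange(p[0]+.05,p[0]+.22,.02):
    Q=P[(P[:,0]>lo)&(P[:,0]<lo+.02)]
    if len(Q): print(len(Q),np.median(Q,0),Q[:,1].min(),Q[:,1].max())
E
```

```text
t: 4.0
position: [0.4001, -0.1687, 0.1263]
ee_rot: [1.879, 0.581, -1.881]
ft_force: [0.2, 0.0, -1.0]
opening: 0.0205
t: 4.62
position: [0.4001, -0.1687, 0.1267]
ee_rot: [2.205, 0.034, -2.207]
ft_force: [-0.2, 0.2, -1.8]
opening: 0.0199
[ 0.4002 -0.1687  0.1268] -88.2172554145431 [ 0.2916  0.8678  0.0604  2.1502 -0.3549  0.1329 -0.8569]
2784
688 [ 0.4606 -0.1664  0.0669] -0.1703403733265407 -0.16253412409056547
816 [ 0.4808 -0.1658  0.0668] -0.16997152680208893 -0.16160878027215053
926 [ 0.5005 -0.1651  0.0668] -0.1692713149522246 -0.16113357344877474
354 [ 0.5138 -0.1648  0.0668] -0.16845167585637771 -0.16099171928571016
```

View pics/w4.png

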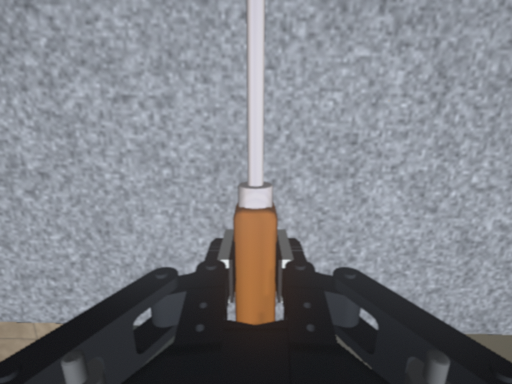

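View pics/t4.png

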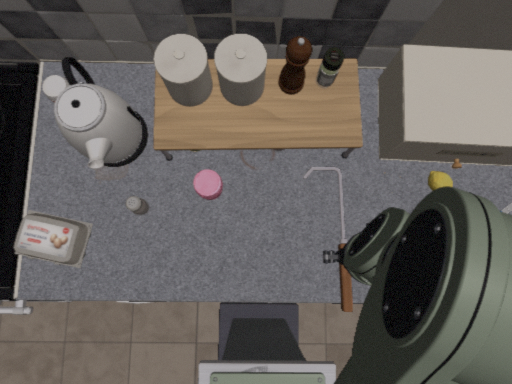

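The wrist view shows the rod straight ahead and level (top of rod at z=0.067). In the top view the hook points into the shelf with its crook at (325,169), just in front of the edge and left of the right leg (345,155). I measure the crook precisely.

```bash
python3 - <<'E'
from h import *
np.set_printoptions(precision=4,suppress=True)
t=load("t4.npz"); B=cloud(t)
m=(B[...,2]>.045)&(B[...,2]<.085)&(B[...,0]>.5)&(B[...,0]<.625)&(B[...,1]>-.2)&(B[...,1]<-.05)
P=B[m]; print(len(P),P.min(0),P.max(0))
bar=P[(P[:,1]>-.14)&(P[:,1]<-.11)]; print("bar",bar.mean(0), np.polyfit(bar[:,1],bar[:,0],1))
# shelf frame
th=.034; o=np.array([.6293,.0279]); R=np.array([[np.cos(th),np.sin(th)],[-np.sin(th),np.cos(th)]])
jar=np.array([.6885,-.0201]); tcp=np.array([.4002,-.1687])
a=np.radians(1.8); H=np.array([[np.cos(a),-np.sin(a)],[np.sin(a),np.cos(a)]])
print("jar s",R@(jar-o),"crook pred",tcp+H@[.205,.042],"lip",tcp+H@[.185,.083])
E
```

```text
274 [ 0.5001 -0.1697  0.061 ] [ 0.6047 -0.0775  0.0714]
bar [ 0.6008 -0.1253  0.067 ] [-0.0153  0.5988]
jar s [ 0.0575 -0.05  ] crook pred [ 0.6038 -0.1203] lip [ 0.5825 -0.0799]
```

The crook's measured position matches the prediction within 3 mm. I lower the hook and insert it straight, to the right of the jar. The gaps are about 20 mm to the jar and 23 mm to the leg.

```bash
python3 -m jog '[{"tx":0,"ty":0,"tz":-0.02,"turn":0},{"tx":0.01,"ty":0,"tz":-0.038,"turn":0},{"tx":0.03,"ty":0.001,"tz":-0.038,"turn":0},{"tx":0.05,"ty":0.0015,"tz":-0.038,"turn":0},{"tx":0.05,"ty":0.0015,"tz":-0.038,"turn":0}]' && python3 -m jog '[{"tx":0.022,"ty":0.001,"tz":0,"turn":0},{"tx":0.044,"ty":0.002,"tz":0,"turn":0},{"tx":0.066,"ty":0.002,"tz":0,"turn":0},{"tx":0.088,"ty":0.003,"tz":0,"turn":0},{"tx":0.108,"ty":0.0035,"tz":0,"turn":0}]'
python3 - <<'E'
from h import *
z=snap("scene","s5"); t=snap("top","t5")
cv2.imwrite("pics/s5c.png",cv2.resize(z["im"][110:290,130:400],None,fx=2.9,fy=2.9,interpolation=cv2.INTER_CUBIC))
E
```

```text
t: 5.35
position: [0.4511, -0.167, 0.0889]
ee_rot: [2.206, 0.034, -2.205]
ft_force: [-1.0, 0.3, -1.3]
opening: 0.0203
t: 5.98
position: [0.5582, -0.1639, 0.0888]
ee_rot: [2.206, 0.032, -2.208]
ft_force: [-0.9, 1.1, -1.4]
opening: 0.0201
```

View pics/s5c.png

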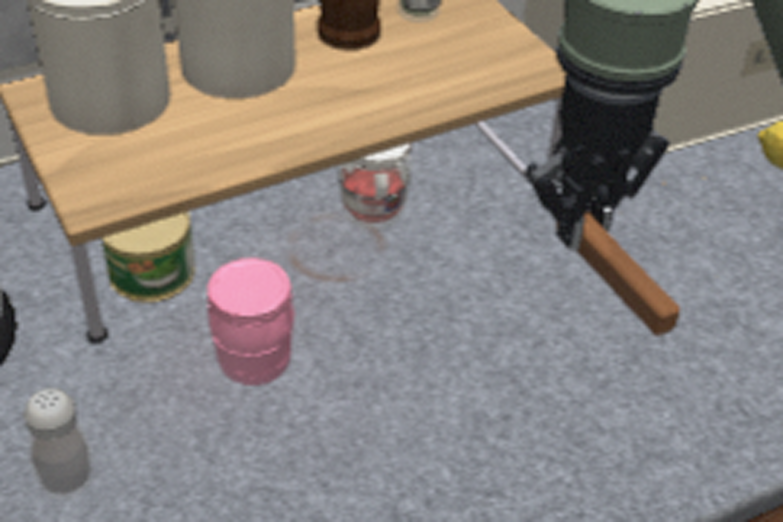

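The jar at (375,185 in the crop) has not moved and the rod passes under the board to its right. I slide left behind the jar, watching the force.

```bash
python3 -m jog '[{"tx":0,"ty":0.015,"tz":0,"turn":0},{"tx":-0.001,"ty":0.033,"tz":0,"turn":0},{"tx":-0.001,"ty":0.05,"tz":0,"turn":0},{"tx":-0.001,"ty":0.05,"tz":0,"turn":0}]' && python3 -m jog '[{"tx":0,"ty":0.015,"tz":0,"turn":0},{"tx":-0.001,"ty":0.03,"tz":0,"turn":0},{"tx":-0.001,"ty":0.0455,"tz":0,"turn":0},{"tx":-0.001,"ty":0.0455,"tz":0,"turn":0}]'
python3 - <<'E'
from h import *
from scipy.optimize import least_squares
z=snap("scene","s6")
cv2.imwrite("pics/s6c.png",cv2.resize(z["im"][110:290,130:400],None,fx=2.9,fy=2.9,interpolation=cv2.INTER_CUBIC))
W=cloud(z)
P=W[(W[...,0]>.58)&(W[...,0]<.74)&(W[...,1]>-.055)&(W[...,1]<.07)&(W[...,2]>.03)&(W[...,2]<.07)]
s=least_squares(lambda c:np.hypot(P[:,0]-c[0],P[:,1]-c[1])-.034,P[:,:2].mean(0)+[.02,-.01],loss="soft_l1",f_scale=.002);print(s.x,len(P))
E
```

```text
t: 6.58
position: [0.5573, -0.1117, 0.0891]
ee_rot: [2.206, 0.035, -2.207]
ft_force: [0.0, -0.6, -0.9]
opening: 0.0205
t: 7.08
position: [0.5564, -0.0667, 0.089]
ee_rot: [2.206, 0.034, -2.207]
ft_force: [-0.5, 0.7, -1.2]
opening: 0.0202
[ 0.68810819 -0.01988338] 292
```

View pics/s6c.png

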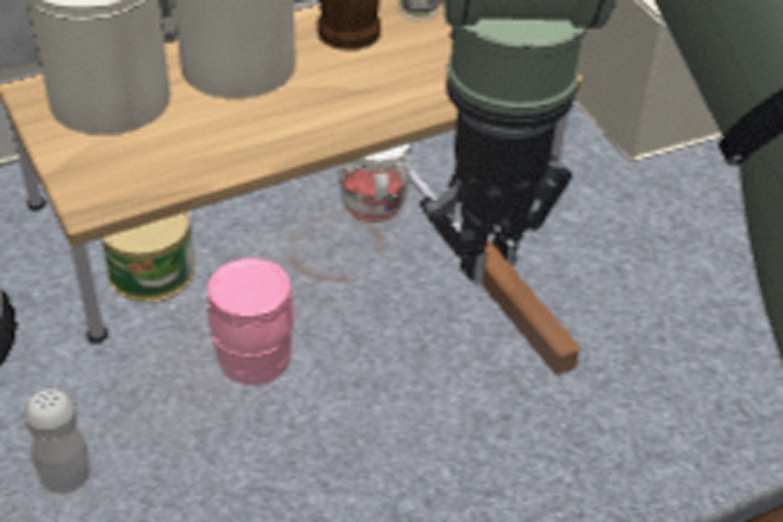

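Jar still at (0.688,-0.020), with the rod to its right and the crook behind it. I take up the gap gently and then draw along the tool axis.

```bash
python3 -m jog '[{"tx":0,"ty":-0.001,"tz":0,"turn":0},{"tx":-0.01,"ty":-0.0015,"tz":0,"turn":0},{"tx":-0.02,"ty":-0.002,"tz":0,"turn":0},{"tx":-0.027,"ty":-0.002,"tz":0,"turn":0},{"tx":-0.031,"ty":-0.002,"tz":0,"turn":0}]' && python3 -m jog '[{"tx":-0.004,"ty":0,"tz":0,"turn":0},{"tx":-0.008,"ty":0,"tz":0,"turn":0},{"tx":-0.013,"ty":-0.0005,"tz":0,"turn":0},{"tx":-0.018,"ty":-0.0005,"tz":0,"turn":0},{"tx":-0.02,"ty":-0.0005,"tz":0,"turn":0}]'
python3 - <<'E'
from h import *
from scipy.optimize import least_squares
z=snap("scene","s7")
cv2.imwrite("pics/s7c.png",cv2.resize(z["im"][110:290,130:400],None,fx=2.9,fy=2.9,interpolation=cv2.INTER_CUBIC))
W=cloud(z)
P=W[(W[...,0]>.58)&(W[...,0]<.74)&(W[...,1]>-.05)&(W[...,1]<.07)&(W[...,2]>.035)&(W[...,2]<.07)]
s=least_squares(lambda c:np.hypot(P[:,0]-c[0],P[:,1]-c[1])-.034,P[:,:2].mean(0)+[.02,-.01],loss="soft_l1",f_scale=.002);print(s.x,len(P))
E
```

```text
t: 7.75
position: [0.5248, -0.0703, 0.0891]
ee_rot: [2.207, 0.031, -2.207]
ft_force: [-0.4, 0.4, -0.7]
opening: 0.0203
t: 8.38
position: [0.505, -0.0708, 0.089]
ee_rot: [2.207, 0.031, -2.207]
ft_force: [0.4, 0.3, -1.3]
opening: 0.0202
[ 0.67488341 -0.02023312] 275
```

View pics/s7c.png

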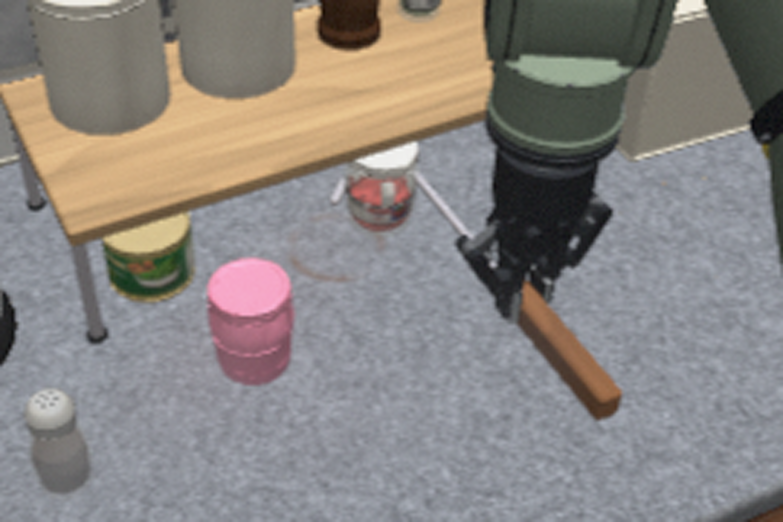

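The jar has come 13 mm, upright, held between the rod (right) and the lip (left, at (338,190)). I continue drawing.

```bash
python3 -m jog '[{"tx":-0.006,"ty":0,"tz":0,"turn":0},{"tx":-0.015,"ty":-0.0005,"tz":0,"turn":0},{"tx":-0.025,"ty":-0.001,"tz":0,"turn":0},{"tx":-0.035,"ty":-0.001,"tz":0,"turn":0},{"tx":-0.045,"ty":-0.0015,"tz":0,"turn":0}]' && python3 -m jog '[{"tx":-0.01,"ty":0,"tz":0,"turn":0},{"tx":-0.02,"ty":-0.0005,"tz":0,"turn":0},{"tx":-0.03,"ty":-0.001,"tz":0,"turn":0},{"tx":-0.04,"ty":-0.0015,"tz":0,"turn":0},{"tx":-0.046,"ty":-0.0015,"tz":0,"turn":0}]' && python3 -m jog '[{"tx":-0.003,"ty":0,"tz":0,"turn":0},{"tx":-0.006,"ty":0,"tz":0,"turn":0},{"tx":-0.008,"ty":0,"tz":0,"turn":0},{"tx":-0.008,"ty":0,"tz":0,"turn":0}]'
cat > m.py <<'E'
import sys
from h import *
from plant import robot
from scipy.optimize import least_squares
np.set_printoptions(precision=4,suppress=True)
n=sys.argv[1]; s0=robot.sense(); print(s0["position"],s0["qpos"])
z=snap("scene","s"+n); t=snap("top","t"+n)
cv2.imwrite(f"pics/st{n}.png",np.vstack([cv2.resize(z["im"][110:290,130:400],(540,360)) ,cv2.resize(t["im"][110:230,150:400],(540,240))[:240]]))
W=cloud(z);B=cloud(t)
def fit(P,r):
    if len(P)<20: return None
    s=least_squares(lambda c:np.hypot(P[:,0]-c[0],P[:,1]-c[1])-r,P[:,:2].mean(0)+[.02,-.01],loss="soft_l1",f_scale=.002);return s.x
P=W[(W[...,0]>.5)&(W[...,0]<.72)&(W[...,1]>-.055)&(W[...,1]<.05)&(W[...,2]>.035)&(W[...,2]<.07)]; c=fit(P,.034)
L=B[(B[...,0]>.5)&(B[...,0]<.63)&(B[...,1]>-.065)&(B[...,1]<.05)&(B[...,2]>.075)&(B[...,2]<.1)]
th=.034; R=np.array([[np.cos(th),np.sin(th)],[-np.sin(th),np.cos(th)]])
print("jar",c,"shelf frame",R@(c-[.6293,.0279]),"lid top mean",len(L),L.mean(0) if len(L) else None, L[:,2].min() if len(L) else 0, L[:,2].max() if len(L) else 0)
for nm,x,y,z_,r in (("tin",(.62,.74),(.13,.25),(.012,.05),.0375),("salt",(.45,.56),(.26,.35),(.012,.05),.022)):
    print(nm,fit(W[(W[...,0]>x[0])&(W[...,0]<x[1])&(W[...,1]>y[0])&(W[...,1]<y[1])&(W[...,2]>z_[0])&(W[...,2]<z_[1])],r))
E
python3 m.py 8
```

```text
t: 9.05
position: [0.4595, -0.0723, 0.089]
ee_rot: [2.207, 0.031, -2.207]
ft_force: [1.1, 0.2, -1.4]
opening: 0.0202
t: 9.68
position: [0.4156, -0.0742, 0.0904]
ee_rot: [2.204, 0.032, -2.212]
ft_force: [0.5, -0.5, -1.4]
opening: 0.0204
t: 10.18
position: [0.4117, -0.0747, 0.0927]
ee_rot: [2.199, 0.033, -2.217]
ft_force: [-0.4, 0.1, -1.3]
opening: 0.0204
[ 0.4117 -0.0747  0.0927] [ 0.1037  0.9425 -0.0002  2.2063 -0.5227  0.0012 -0.9162]
jar [ 0.5809 -0.0205] shelf frame [-0.05   -0.0467] lid top mean 594 [ 0.5766 -0.022   0.0843] 0.075002159752519 0.08989091793020088
tin [0.6915 0.1911]
salt [0.5115 0.3129]
```

View pics/st8.png

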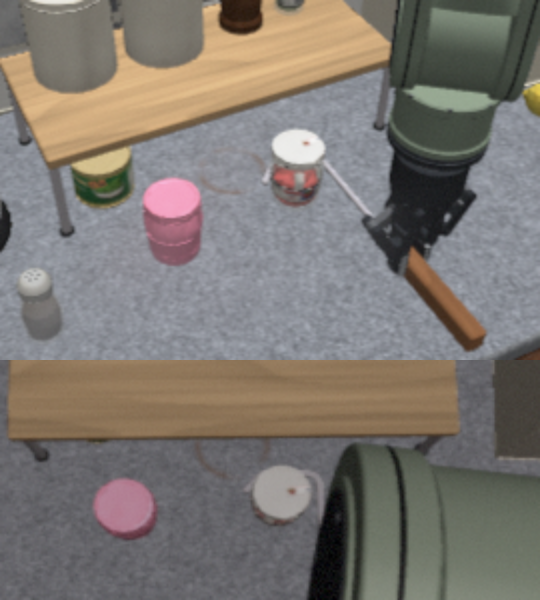

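The jar stands upright in front of the shelf, at (297,165) in the upper part of the picture, 50 mm clear of the edge. Tin and salt shaker have not moved. Joint 6 is at its limit here, so I go forward to unhook, well clear of the lip, and then slide right.

```bash
python3 -m jog '[{"tx":0.005,"ty":0,"tz":0,"turn":0},{"tx":0.013,"ty":0,"tz":0,"turn":0},{"tx":0.022,"ty":0,"tz":0,"turn":0},{"tx":0.029,"ty":0.0005,"tz":0,"turn":0},{"tx":0.029,"ty":0.0005,"tz":0,"turn":0}]'; python3 m.py 9
```

```text
t: 10.9
position: [0.4412, -0.074, 0.0926]
ee_rot: [2.199, 0.033, -2.216]
ft_force: [0.4, -0.1, -1.3]
opening: 0.0205
[ 0.4412 -0.074   0.0926] [ 0.0591  0.9489  0.0652  2.1081 -0.522   0.1077 -0.925 ]
jar [ 0.5811 -0.0204] shelf frame [-0.0499 -0.0467] lid top mean 269 [ 0.579  -0.0078  0.0841] 0.07573145445728358 0.08768752231151877
tin [0.6916 0.191 ]
salt [0.5115 0.3129]
```

View pics/st9.png

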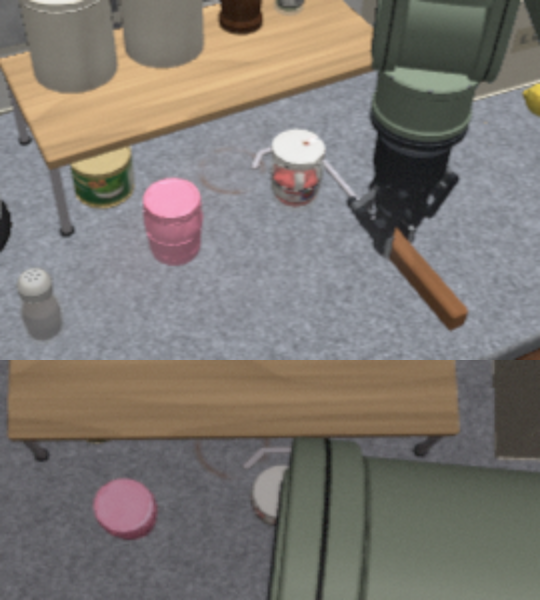

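The crook at (262,155) is clear behind the jar. I go 8 mm further forward for lip clearance, then slide right.

```bash
python3 -m jog '[{"tx":0.008,"ty":0,"tz":0,"turn":0},{"tx":0.008,"ty":-0.008,"tz":0,"turn":0},{"tx":0.009,"ty":-0.022,"tz":0,"turn":0},{"tx":0.01,"ty":-0.04,"tz":0,"turn":0},{"tx":0.01,"ty":-0.055,"tz":0,"turn":0}]' && python3 -m jog '[{"tx":0.001,"ty":-0.015,"tz":0,"turn":0},{"tx":0.001,"ty":-0.03,"tz":0,"turn":0},{"tx":0.001,"ty":-0.036,"tz":0,"turn":0},{"tx":0.001,"ty":-0.036,"tz":0,"turn":0}]'; python3 m.py 10
```

```text
t: 11.62
position: [0.4506, -0.131, 0.0927]
ee_rot: [2.199, 0.031, -2.217]
ft_force: [-0.2, 0.5, -1.2]
opening: 0.0202
t: 12.12
position: [0.4517, -0.1654, 0.0927]
ee_rot: [2.199, 0.033, -2.217]
ft_force: [-0.4, 0.1, -0.6]
opening: 0.0206
[ 0.4517 -0.1654  0.0927] [ 0.2232  0.9625  0.1116  1.9917 -0.4325  0.2182 -0.8315]
jar [ 0.5811 -0.0206] shelf frame [-0.0498 -0.0468] lid top mean 589 [ 0.5764 -0.0223  0.0844] 0.07580334603301575 0.08844331040178721
tin [0.6915 0.191 ]
salt [0.5115 0.3129]
```

View pics/st10.png

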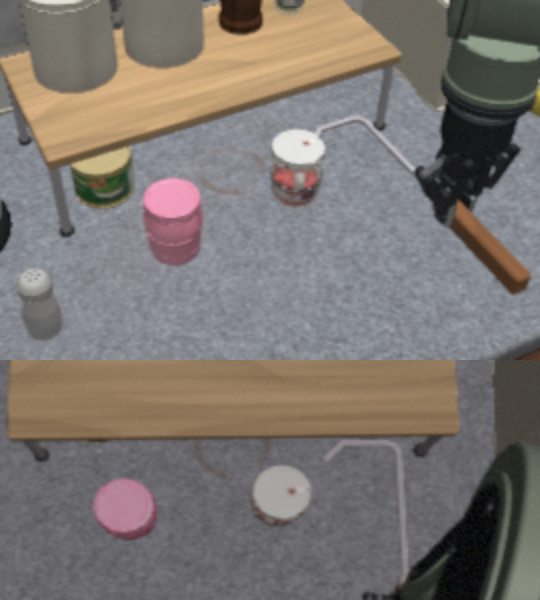

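The crook now stands right of the jar, with its lip at (330,455) and the jar at (281,490) in the lower picture. I pull back from the leg, move farther right and set the hook down.

```bash
python3 -m jog '[{"tx":-0.015,"ty":0,"tz":0,"turn":0},{"tx":-0.032,"ty":-0.008,"tz":0,"turn":0},{"tx":-0.037,"ty":-0.03,"tz":0,"turn":0},{"tx":-0.037,"ty":-0.06,"tz":0,"turn":0},{"tx":-0.037,"ty":-0.06,"tz":0,"turn":0}]' && python3 -m jog '[{"tx":0,"ty":0,"tz":-0.006,"turn":0},{"tx":0,"ty":0,"tz":-0.011,"turn":0},{"tx":0,"ty":0,"tz":-0.013,"turn":0},{"tx":0,"ty":0,"tz":-0.0135,"turn":0},{"tx":0,"ty":0,"tz":-0.0135,"turn":0}]'; python3 m.py 11
```

```text
t: 12.85
position: [0.4146, -0.2266, 0.0927]
ee_rot: [2.2, 0.03, -2.217]
ft_force: [-0.8, 0.5, -1.4]
opening: 0.0201
t: 13.48
position: [0.4148, -0.2251, 0.0792]
ee_rot: [2.199, 0.033, -2.217]
ft_force: [0.9, -1.1, -0.7]
opening: 0.0202
[ 0.4148 -0.2251  0.0792] [ 0.3903  0.9843  0.0697  2.0239 -0.3768  0.1531 -0.7402]
jar [ 0.5811 -0.0205] shelf frame [-0.0499 -0.0467] lid top mean 595 [ 0.5766 -0.0221  0.0843] 0.07501828313436743 0.08989997608779754
tin [0.6915 0.191 ]
salt [0.5113 0.3128]
```

View pics/st11.png

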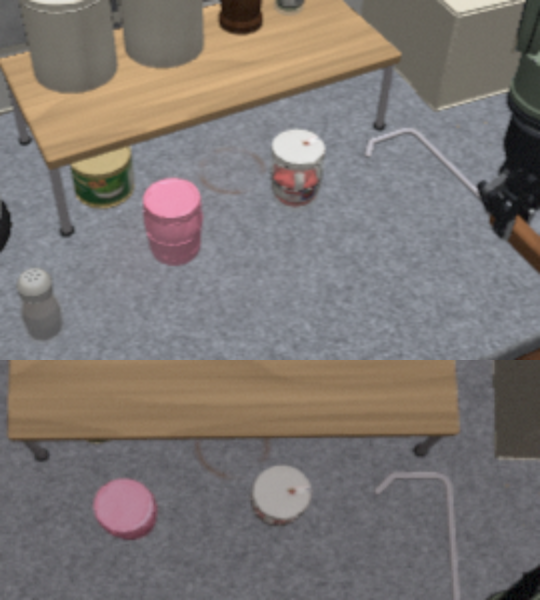

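```bash
python3 - <<'E'
from h import *
np.set_printoptions(precision=4,suppress=True)
B=cloud(load("top0.npz"))
for c in (180,340,400):
    for r in range(292,308,2): print(c,r,B[r,c])
E
```

```text
180 292 [0.3082 0.2087 0.0005]
180 294 [0.3036 0.2084 0.0007]
180 296 [0.2989 0.2083 0.0001]
180 298 [0.2946 0.2077 0.0023]
180 300 [ 0.2892  0.2086 -0.0037]
180 302 [ 0.1568  0.3738 -0.9237]
180 304 [ 0.149   0.3716 -0.9134]
180 306 [ 0.1405  0.3704 -0.9091]
340 292 [ 0.312  -0.1734  0.0025]
340 294 [ 0.307  -0.1743 -0.0013]
340 296 [ 0.3025 -0.1738  0.0001]
340 298 [ 0.2979 -0.1735  0.0009]
340 300 [ 0.2935 -0.173   0.0024]
340 302 [ 0.288  -0.1746 -0.0042]
340 304 [ 0.1576 -0.3919 -0.9   ]
340 306 [ 0.1474 -0.3934 -0.9071]
400 292 [ 0.3133 -0.319   0.0015]
400 294 [ 0.3085 -0.3193  0.0003]
400 296 [ 0.304  -0.3186  0.0015]
400 298 [ 0.2993 -0.3185  0.0012]
400 300 [ 0.2946 -0.3182  0.0012]
400 302 [ 0.2898 -0.3186 -0.0002]
400 304 [ 0.1587 -0.6856 -0.9104]
400 306 [ 0.1503 -0.6825 -0.904 ]
```

The worktop's edge is at x≈0.288 and the handle's rear at 0.295. I shift 8 mm forward, lower the last millimetre and release.

```bash
python3 -m jog '[{"tx":0.004,"ty":0,"tz":0,"turn":0},{"tx":0.008,"ty":0,"tz":0,"turn":0},{"tx":0.008,"ty":0,"tz":-0.001,"turn":0},{"tx":0.008,"ty":0,"tz":-0.001,"turn":0}]' && python3 -m jog '[{"tx":0,"ty":0,"tz":0,"turn":0},{"tx":0,"ty":0,"tz":0,"turn":0},{"tx":0,"ty":0,"tz":0,"turn":0},{"tx":0,"ty":0,"tz":0,"turn":0},{"tx":0,"ty":0,"tz":0,"turn":0}]' 0.7 && python3 -m jog '[{"tx":0,"ty":0,"tz":0.01,"turn":0},{"tx":0,"ty":0,"tz":0.04,"turn":0},{"tx":0,"ty":0,"tz":0.1,"turn":0},{"tx":0,"ty":0,"tz":0.13,"turn":0},{"tx":0,"ty":0,"tz":0.13,"turn":0}]'; python3 m.py 12; python3 -c "
from h import *
z=snap('wrist','w12')"
```

```text
t: 14.08
position: [0.4227, -0.2252, 0.0781]
ee_rot: [2.199, 0.033, -2.217]
ft_force: [0.1, 0.9, -0.9]
opening: 0.0202
t: 14.7
position: [0.4227, -0.2252, 0.0782]
ee_rot: [2.199, 0.033, -2.217]
ft_force: [0.1, -0.3, -0.4]
opening: 0.0598
t: 15.32
position: [0.4232, -0.2253, 0.2105]
ee_rot: [2.202, 0.032, -2.212]
ft_force: [0.0, -0.4, -0.2]
opening: 0.0601
[ 0.4232 -0.2253  0.2105] [ 0.2914  0.7389  0.2336  1.9393 -0.3247  0.5036 -0.7894]
jar [ 0.5811 -0.0205] shelf frame [-0.0498 -0.0467] lid top mean 594 [ 0.5766 -0.0223  0.0843] 0.07544045283811385 0.08887408653258166
tin [0.6916 0.1911]
salt [0.5116 0.3129]
```

View pics/st12.png

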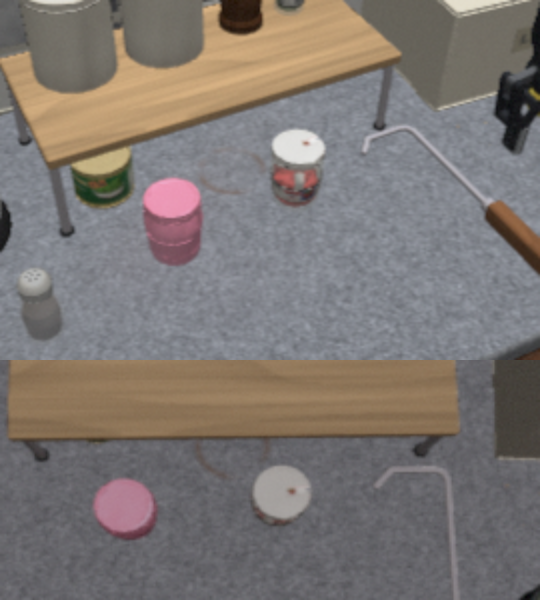

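View pics/w12.png

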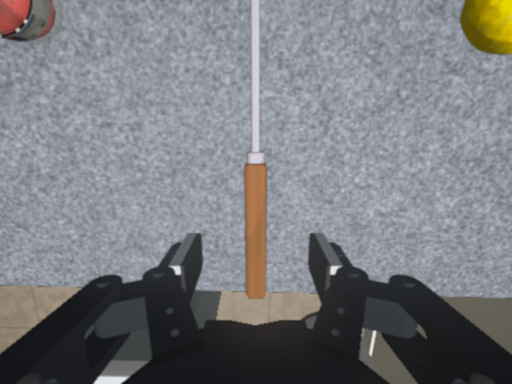

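The hook lies released on the worktop, the jar stands apart with its lid at (281,490), and the wrist view shows the open fingers well above the handle (256,160–297). Last numeric check, then I hand in.

```bash
python3 - <<'E'
from h import *
np.set_printoptions(precision=4,suppress=True)
W=cloud(load("w12.npz")); T=cloud(load("t12.npz"))
for v in (20,80,140,180,230,285): print(v,W[v,256])
P=T[(T[...,2]>.008)&(T[...,2]<.035)&(T[...,0]>.55)&(T[...,0]<.64)&(T[...,1]>-.25)&(T[...,1]<-.08)]
print("crook cloud",P.min(0),P.max(0),"gap lip-jar centre",np.hypot(P[:,0]-.581,P[:,1]+.0205).min())
b=P[(P[:,1]>-.2)&(P[:,1]<-.15)]; print("bar mid",b.mean(0),"dist",np.hypot(b[:,0].mean()-.581,b[:,1].mean()+.0205))
from plant import robot,job_done
s=robot.sense(); print(s["t"],np.abs(s["qvel"]).max())
job_done()
E
```

```text
20 [ 0.57   -0.2207  0.0193]
80 [nan nan nan]
140 [ 0.471  -0.2236  0.0181]
180 [ 0.4346 -0.2246  0.0284]
230 [ 0.3833 -0.2261  0.0287]
285 [ 0.3197 -0.228   0.029 ]
crook cloud [ 0.5502 -0.2253  0.0102] [ 0.6263 -0.134   0.0215] gap lip-jar centre 0.11496737466559306
bar mid [ 0.6221 -0.1736  0.0178] dist 0.15855997520832632
15.475 0.013051091124730721
the job is handed in; nothing more can be done
```

The job is done and handed in at about 15.5 s. I gripped the hook at its balance point and slid it under the shelf to the right of the jar. With the crook behind the jar, I drew it straight out. I then unhooked it and laid the hook flat to the right.

My last checks, none of which disagreed:
- **Jar:** it stands upright, its centre about 50 mm in front of the shelf edge and its lid level at 84 mm. It moved only while the hook was drawing it.
- **Hook:** it lies flat (handle top 28–29 mm up, rod top 18–19 mm). The crook's middle is about 158 mm from the jar's centre, and about 80 mm is clear between their edges.
- **Tin and salt shaker:** both are within about 1 mm of where they started. The pink look-alike was never approached and looks unmoved.
- **Close calls:** joint 6 came within 0.001 rad of its lower limit at the end of the draw, with a wrist tilt of about 0.7°, but did not pass it. The handle's rear end lies roughly 15 mm inside the worktop's front edge.

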